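# Pack the last brass knob and tuck the carton shut

## Robot

A 6-joint arm with a two-finger parallel gripper is mounted at the origin on the work surface. World frame = base frame: x ahead of the robot, y to its left, z up, the work surface at z = 0. Lengths are in m, angles in rad, forces in N, time in s.
With the tool pointing down it reaches from about 0.25 to 0.725 m from the base axis. Payload 4 kg.
Tool frame: the origin (TCP) lies at the very end of the fingers, on their centre line; the grasp point (between the pads) lies 19 mm behind it; y points along the fingers, z is the direction in which the jaws open and shut, and the axes are right-handed (so a half turn about y gives the same grasp; the last joint's range is limited). The gripper opens to 85 mm and grips with 20 to 120 N. Pads are 22 mm wide; open, the fingers measure 114 mm over their backs; the gripper's body (76 mm by 85 mm) begins 54 mm behind the grasp point. The pads swing forward as they close: fully open they stand 13 mm farther back than shut.
Start: joints at [-1.152, 0.241, 0.005, 1.335, 0, 1.571], TCP at [0.203, -0.457, 0.231] pointing down, gripper open.
Joint ranges: [-2.72, 2.72], [-1.05, 1.87], [-1.09, 1.28], [-1.99, 2.15], [-1.42, 1.44], [-3.14, 3.14]. Speed limits (rad/s): [2.79, 2.79, 3.14, 3.14, 3.14, 3.14].

## Interface

Orientations are given as a unit quaternion [x, y, z, w].
In Python, from workcell import bot gives the robot as it stands. The module is installed in compiled form; this text tells all that it offers.
- The arm moves only by the tool move_arm, never from a script. Its argument "increments" is a list of rows, each an object with "grip": the closure, from 0 (fully open) to 1 (shut); "linear": the shift along the tool's x, y, z scaled (see below), a list of three; "twist": the turn about the tool's y scaled (see below). A call has exactly 5 rows; each row shifts and turns the pose as measured when the row begins, along the tool's axes as they then stand; what a row does not reach is not made up. The controller multiplies each number of a shift by 0.2 m and each number of a turn by 2 rad. A row lasts 1/10 s, in which the tool goes at most 50 mm and 8.59 degrees, less where a joint would pass 70% of its speed; a pose out of reach is approached as far as the arm can. A call with a number of a shift or a turn outside -1 to 1 is refused whole. A call with a gripper value outside its range is refused whole. The fingers move at their own pace and stop on an object; the grip force is fixed at half the most. Time passes only in rows, so rows that do not move let the fingers close, or fill a call up. It gives the time, the measured TCP pose, the force and the opening at its end, in the units of the state.
- bot.get_obs(): the state, without advancing time (a new reading comes with each control period).
- bot.camera(name): name is "scene" or "side" or "wrist"; returns (picture, depth): 420x560x3 uint8, blue, green, red; 420x560 float32, m along the optical axis (not along the pixel's ray), 0 where there is no reading.
- bot.camera_params(name): a dict with "camera_matrix" (3x3 intrinsics, pixels), "dist" ([k1, k2, p1, p2, k3] as OpenCV has them; the pictures are not rectified), "rvec" (rotation vector, rad) and "tvec" (3), from world to camera coordinates, as OpenCV has them; the wrist camera has in their place "T_tool_cam" (4x4, takes a point from camera to tool coordinates, whose origin is the TCP and whose axes are the tool frame's). Camera axes: x right, y down, z forward; pixel columns grow to the right and rows downward; lengths in m; the calibration is good to about 2 mm. A picture is of the moment at which its call begins: read the wrist's pose just before it. camera_params takes no time and is no camera call.
- bot.job_done(): hands the job in, once; it reports no verdict.
The state is a dict: "clock": time; "joint_pos": joint angles; "joint_vel": joint speeds; "tau": joint torques, N m; "eef_pos": TCP position; "tool_rot": TCP orientation; "ft_force": force on the tool from outside, world axes, zero at the start; "ft_torque": the same for the moment, N m; "grip_width": finger opening in m.
Only numpy, scipy, OpenCV 4.12 (cv2) and the standard library are available. Lean on these libraries where they do the work, as an engineer would, in place of code of your own. Each camera call takes 0.05 s, during which the arm holds its last target. There are 200 camera calls.

## Task

One brass cabinet knob has been left out on the bench: set it down (do not drop it) in the open carton with the other brass knobs, then close the carton, with the lid right down and its tuck tab inside, behind the front wall. Handle the carton gently, do not crush it or shove it about, and leave the other things on the bench where they are.

Things in the scene. Friction and masses are not known exactly. Their poses are not given: they have to be found in the camera images.
- carton: Open kraft carton, 132 mm along its x, 196 along y, 80 high, 2.4 kg, loose. Origin: centre of underside; z up; x points from hinge wall (robot side) to front wall (label). Front wall 4 mm thick, 82 high; hinge wall 4; side walls 8. Inside, a flat pad 26 mm above the bench: six fixed brass knobs stand on its y < -14 mm half; the rest (x -62 to 62, y -14 to 90 mm) is free.
- free_space (a point): Point on the layer pad in the middle of the free half of the carton (carton frame x 0, y +40, z +26 mm).
- lid_hinge (a point): Middle of the lid's hinge line: top of the hinge wall (carton frame x -66, y 0, z +80 mm). The hinge line runs along the carton's y.
- front_rim (a point): Middle of the inner top edge of the front wall (carton frame x +62, y 0, z +82 mm).
- lid (a joint): Lid angle about the hinge line: 0 = shut, flat on the side walls; 1.57 = upright; starts 1.65 to 1.9, leaning back towards the robot. A 4 mm board, 196 mm wide, 124 mm from hinge to free edge. Its crease is stiff (about 0.2 N m: 1.6 N at the free edge) and stays where it is left.
- lid_edge (a point): Middle of the lid's free edge, at the tab's crease, on the lid's outer face: 124.5 mm from the hinge line.
- tab (a joint): Fold of the tuck tab about its crease at the lid's free edge: 0 = in line with the lid, 1.57 = square to it, towards the inside; limit 2.3; starts 0.25 to 0.9. Weak crease (0.012 N m: 0.6 N halfway out), stays where left; it yields before the lid does. Folded to 1.75 to 2.2 it passes behind the front wall as the lid swings down; under about 1.6 it lands on the rim or outside.
- tab_edge (a point): Middle of the tab's free edge, 24 mm from the crease. The tab is a 3 mm board, 174 mm wide, with rounded corners.
- knob: The brass cabinet knob to pack: a mushroom-shaped knob, 28 mm high, 60 g, standing on its 21 mm foot, head up. Origin: centre of the foot's underside, z up. The head is 32 mm across at 17 to 22 mm above the origin; neck 12 mm across.
- china_knob: A white china knob of the same shape, not to be touched. Origin under its foot.
- black_knob: A black knob of the same shape, not to be touched. Origin under its foot.
- glue: White glue bottle, 62 mm across, 170 mm high, to be left alone. Origin under its foot.
- offcut: Pine offcut, 90 x 45 x 28 mm, to be left alone. Origin: centre of its underside.
- try_square: Try square, 24 mm high, blade about 150 mm, to be left alone. Origin: centre of the underside of its wooden stock.
- tape_roll: Roll of masking tape, 96 mm across, 25 mm high, to be left alone. Origin: centre of its underside.
- screwdriver: Yellow-handled screwdriver, 210 mm long, to be left alone. Origin: middle of its length, underside.

How it is judged:
On the way:
1. the brass knob lies in the open carton, let go (x of knob in the frame of carton between -0.066 and 0.066 m and y of knob in the frame of carton between -0.098 and 0.098 m and z of knob in the frame of carton below 0.06 m and contact force between knob and the fingers below 0.05 N), for 0.2 s.
At the end, for the whole second after the job is handed in: The brass knob rests inside the carton; the lid is down to within 0.07 rad (about 8 mm at its front edge); the tab's free edge is behind the inner face of the front wall and at least 8 mm below its rim; the carton stands flat and everything is at rest (value of joint lid below 0.07 rad and x of tab_edge in the frame of carton below 0.0625 m and z of tab_edge in the frame of carton below 0.074 m and x of knob in the frame of carton between -0.066 and 0.066 m and y of knob in the frame of carton between -0.098 and 0.098 m and z of knob in the frame of carton between 0.015 and 0.06 m and angle between carton's own z axis and vertical below 0.05 rad and linear speed of carton below 0.02 m/s and linear speed of knob below 0.03 m/s); the robot touches nothing.
It fails at once if the knob is dropped into the carton (it falls faster than 0.6 m/s there, about 18 mm of free fall) (x of knob in the frame of carton between -0.066 and 0.066 m and y of knob in the frame of carton between -0.098 and 0.098 m and z of knob in the frame of carton below 0.07 m and linear speed of knob above 0.6 m/s).
It fails at once if the carton is crushed (more than 45 N from the robot on it) (contact force between carton and the fingers above 45 N or contact force between carton and the arm above 45 N).
It fails at once if the carton is shoved more than 50 mm or tipped by more than 0.25 rad (distance of carton from where it was at the start of the episode above 0.05 m or angle between carton's own z axis and vertical above 0.25 rad).
It fails at once if another thing on the bench is moved by more than 30 mm (distance of any of china_knob, black_knob, glue, offcut, try_square, tape_roll, screwdriver from where it was at the start of the episode above 0.03 m).
It also fails if it takes over 64 s, if anything falls off the work surface, if the arm or the gripper's body presses on something with over 40 N, if the wrist force passes 120 N, or if a joint passes its speed limit or range.

## Working session

There is one attempt and no reset: what is moved stays moved. The work goes in short steps, Python scripts to look and compute and a tool call to move; the robot and the scene stay as the last step left them, time stands still between calls to the robot, and variables do not carry over. Pictures are saved under pics/ and viewed, about 8 in all and at most 12, crops included, and the job is handed in when it is done.

Besides the shell and the picture viewer there is one more tool, called after ">>>" by a JSON object that holds its "api" and its "payload". move_arm: Moves the arm, as the interface text tells. Its arguments: {"type":"object","properties":{"increments":{"type":"array"}},"required":["increments"]}

```bash
mkdir -p pics; cat > h.py <<'E'
import numpy as np, cv2
from scipy.spatial.transform import Rotation as R
from workcell import bot
def cam(name):
    """picture, depth, K, dist, T_world_cam"""
    o=bot.get_obs(); p=bot.camera_params(name); im,d=bot.camera(name)
    K=np.array(p["camera_matrix"]);D=np.array(p["dist"],float)
    T=np.eye(4)
    if name=="wrist":
        T[:3,:3]=R.from_quat(o["tool_rot"]).as_matrix();T[:3,3]=o["eef_pos"];T=T@np.array(p["T_tool_cam"])
    else:
        r=cv2.Rodrigues(np.array(p["rvec"],float))[0];T[:3,:3]=r.T;T[:3,3]=-r.T@np.array(p["tvec"],float).ravel()
    return im,d,K,D,T
def rays(uv,K,D,T):
    n=cv2.undistortPoints(np.array(uv,float).reshape(-1,1,2),K,D)[:,0]
    return np.c_[n,np.ones(len(n))]
def onplane(uv,z,K,D,T):
    r=rays(uv,K,D,T)@T[:3,:3].T; c=T[:3,3]
    return c+r*((z-c[2])/r[:,2])[:,None]
def bydepth(uv,d,K,D,T):
    uv=np.array(uv); z=d[uv[:,1].astype(int),uv[:,0].astype(int)]
    return (rays(uv,K,D,T)*z[:,None])@T[:3,:3].T+T[:3,3]
def project(P,K,D,T):
    Ti=np.linalg.inv(T); return cv2.projectPoints(np.array(P,float).reshape(-1,1,3),cv2.Rodrigues(Ti[:3,:3])[0],Ti[:3,3],K,D)[0][:,0]
E
python3 - <<'E'
from h import *
o=bot.get_obs(); print({k:np.round(v,3) for k,v in o.items()})
for n in("scene","side"):
    im,d,K,D,T=cam(n); cv2.imwrite(f"pics/{n}0.png",im); np.savez(f"{n}0.npz",im=im,d=d,K=K,D=D,T=T)
    print(n,np.round(T,3),K[0,0])
print(bot.camera_params("wrist")["T_tool_cam"])
E
```

```text
{'clock': np.float64(0.0), 'joint_pos': array([-1.152,  0.241,  0.004,  1.335,  0.   ,  1.571]), 'joint_vel': array([-0.   , -0.   ,  0.   ,  0.001, -0.001,  0.001]), 'tau': array([ 0.0000e+00, -3.7232e+01,  2.5241e+01,  1.7000e-02,  0.0000e+00,
       -0.0000e+00]), 'eef_pos': array([ 0.203, -0.456,  0.23 ]), 'tool_rot': array([-0.147,  0.692, -0.691,  0.147]), 'ft_force': array([ 0.235, -0.435, -0.999]), 'ft_torque': array([-0.022, -0.004, -0.043]), 'grip_width': np.float64(0.086)}
scene [[-0.316  0.647 -0.694  1.22 ]
 [ 0.949  0.212 -0.234  0.265]
 [-0.004 -0.732 -0.681  0.73 ]
 [ 0.     0.     0.     1.   ]] 395.1961806584081
side [[ 0.907 -0.202  0.369  0.124]
 [-0.42  -0.436  0.796 -0.884]
 [-0.    -0.877 -0.48   0.641]
 [ 0.     0.     0.     1.   ]] 438.22992615759097
[[-4.08802955e-04  9.51395296e-01  3.07972116e-01 -7.89085932e-02]
 [-2.88446503e-04 -3.07972241e-01  9.51395299e-01 -1.42031966e-01]
 [ 9.99999875e-01  3.00099730e-04  4.00326608e-04  9.84177890e-04]
 [ 0.00000000e+00  0.00000000e+00  0.00000000e+00  1.00000000e+00]]
```

View pics/scene0.png

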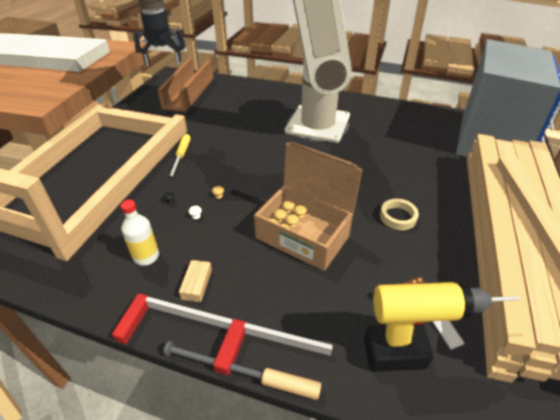

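View pics/side0.png

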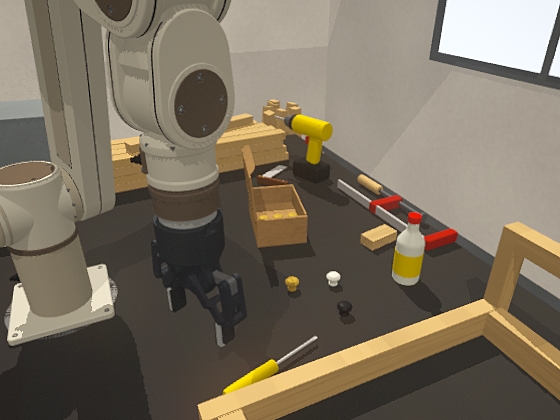

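Scene: brass knob at about (218,192), the carton around (305,225) with lid leaning back towards the robot. Side: knob at (292,284), with the china knob (333,279) and black knob (344,307) close by.

```bash
python3 - <<'E'
from h import *
S={n:dict(np.load(n+"0.npz")) for n in("scene","side")}
L={}
for n,box,zs in(("scene",(205,180,232,202),.02),("side",(280,272,303,296),.02)):
    s=S[n];K,D,T=s["K"],s["D"],s["T"]; h=cv2.cvtColor(s["im"],cv2.COLOR_BGR2HSV)
    x0,y0,x1,y1=box; m=(h[...,1]>90)&(h[...,2]>70);mm=np.zeros_like(m);mm[y0:y1,x0:x1]=m[y0:y1,x0:x1]
    v,u=np.nonzero(mm); P=bydepth(np.c_[u,v],s["d"],K,D,T); ok=P[:,2]>.012
    c=np.array([[(u[ok].min()+u[ok].max())/2,(v[ok].min()+v[ok].max())/2]])
    print(n,len(u),"top",P[:,2].max(),"head centre",onplane(c,zs,K,D,T)[0], c)
    # carton
    v,u=np.mgrid[0:420,0:560].reshape(2,-1);
    P=bydepth(np.c_[u,v],s["d"],K,D,T); hh=h.reshape(-1,3)
    k=(hh[:,0]<25)&(hh[:,1]>70)&(P[:,0]>.25)&(P[:,0]<.7)&(P[:,1]>-.2)&(P[:,1]<.15)&(s["d"].ravel()>0)
    Q=P[k];L[n]=Q
    print(n,"carton pts",len(Q),Q.min(0),Q.max(0))
    r=Q[(Q[:,2]>.074)&(Q[:,2]<.086)]; print(" rim rect",cv2.minAreaRect(r[:,:2].astype(np.float32)*1000))
    lo=Q[(Q[:,2]>.01)&(Q[:,2]<.086)]; print(" body rect",cv2.minAreaRect(lo[:,:2].astype(np.float32)*1000))
    l=Q[Q[:,2]>.1]; print(" lid",len(l),l.mean(0),l.max(0)); c=l.mean(0); print(np.linalg.svd(l-c,full_matrices=False)[2][2])
np.savez("cloud.npz",**L)
x=cv2.resize(S["scene"]["im"][130:280,160:430],None,fx=2.9,fy=2.9,interpolation=cv2.INTER_CUBIC);cv2.imwrite("pics/crop.png",x)
E
```

```text
scene 150 top 0.03056252890921063 head centre [ 0.46898937 -0.16859622  0.02      ] [[218. 190.]]
scene carton pts 5956 [ 0.26164168 -0.19987989 -0.00298266] [0.69991654 0.14999429 0.22518145]
 rim rect ((545.7479248046875, 84.79725646972656), (167.8505859375, 138.5211639404297), 75.6742935180664)
 body rect ((522.3129272460938, -7.6782684326171875), (359.7507629394531, 138.92196655273438), 75.65795135498047)
 lid 1962 [0.47377517 0.08818802 0.15873798] [0.49945442 0.14992718 0.22518145]
[ 0.96699282 -0.25152457  0.04074659]
side 171 top 0.6407648218073986 head centre [ 0.47261968 -0.17060229  0.02      ] [[291.5 281. ]]
side carton pts 2667 [ 0.4525564  -0.18800143 -0.00261292] [0.6715254  0.149896   0.22283905]
 rim rect ((547.4136352539062, 82.49091339111328), (168.25338745117188, 136.70335388183594), 75.67459869384766)
 body rect ((523.5994873046875, -12.731307983398438), (366.6018371582031, 137.0381317138672), 75.90879821777344)
 lid 336 [0.47163618 0.07307119 0.18446263] [0.50281764 0.14959365 0.22283905]
[-0.96610887  0.25681044  0.02611613]
```

View pics/crop.png

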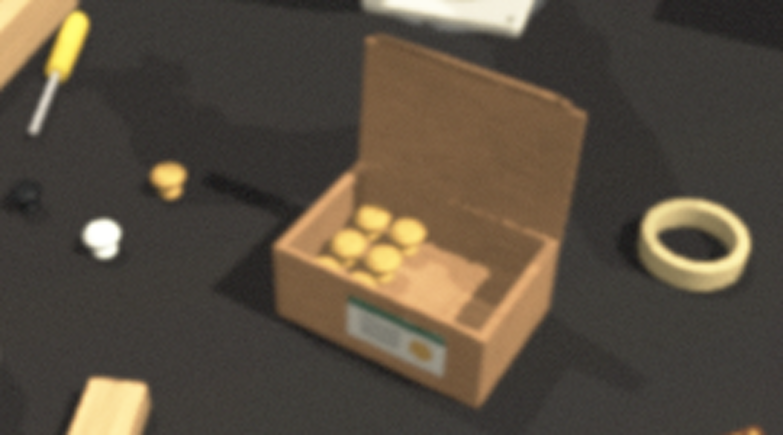

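```bash
python3 - <<'E'
from h import *
for n in("scene","side"):
    s=dict(np.load(n+"0.npz"));K,D,T=s["K"],s["D"],s["T"]; h=cv2.cvtColor(s["im"],cv2.COLOR_BGR2HSV).reshape(-1,3)
    v,u=np.mgrid[0:420,0:560].reshape(2,-1);P=bydepth(np.c_[u,v],s["d"],K,D,T)
    k=(h[:,0]<30)&(h[:,1]>50)&(P[:,0]>.35)&(P[:,0]<.7)&(P[:,1]>-.06)&(P[:,1]<.25)&(s["d"].ravel()>0);Q=P[k]
    for a,b in((.03,.086),(.06,.086)):
        r=Q[(Q[:,2]>a)&(Q[:,2]<b)]; print(n,len(r),cv2.minAreaRect(r[:,:2].astype(np.float32)*1000))
    yaw=np.radians(-14.4);ax=np.array([np.cos(yaw),np.sin(yaw)]);ay=np.array([-ax[1],ax[0]])
    r=Q[(Q[:,2]>.03)&(Q[:,2]<.09)]
    print(" x' ",np.percentile(r[:,:2]@ax,[.5,2,98,99.5])," y' ",np.percentile(r[:,:2]@ay,[.5,2,98,99.5]))
    l=Q[(Q[:,2]>.09)]
    for z in np.arange(.09,.23,.01):
        b=l[abs(l[:,2]-z-.005)<.005]
        if len(b)>20: print(" z%.3f x' %.4f y' %.4f..%.4f n%d"%(z+.005,np.median(b[:,:2]@ax),*(np.percentile(b[:,:2]@ay,[1,99])),len(b)))
E
```

```text
scene 3346 ((549.6780395507812, 99.6625747680664), (198.40374755859375, 138.65928649902344), 75.5252456665039)
scene 1702 ((549.6696166992188, 99.67045593261719), (198.3825225830078, 138.6192626953125), 75.50103759765625)
 x'  [0.44020156 0.441263   0.57614803 0.57670206]  y'  [0.13531881 0.13811951 0.33175493 0.33208805]
 z0.095 x' 0.4416 y' 0.1382..0.3300 n236
 z0.105 x' 0.4406 y' 0.1385..0.3301 n247
 z0.115 x' 0.4399 y' 0.1370..0.3309 n253
 z0.125 x' 0.4390 y' 0.1374..0.3313 n255
 z0.135 x' 0.4382 y' 0.1368..0.3295 n261
 z0.145 x' 0.4371 y' 0.1393..0.3312 n260
 z0.155 x' 0.4364 y' 0.1385..0.3311 n268
 z0.165 x' 0.4356 y' 0.1372..0.3303 n285
 z0.175 x' 0.4347 y' 0.1357..0.3304 n278
 z0.185 x' 0.4337 y' 0.1371..0.3315 n290
 z0.195 x' 0.4328 y' 0.1399..0.3308 n297
 z0.205 x' 0.4325 y' 0.1387..0.3307 n190
 z0.215 x' 0.4414 y' 0.1513..0.3189 n81
 z0.225 x' 0.4461 y' 0.1610..0.3109 n98
side 1922 ((551.1600952148438, 96.84715270996094), (202.41220092773438, 137.0852813720703), 75.86071014404297)
side 863 ((551.1600952148438, 96.84715270996094), (202.41220092773438, 137.0852813720703), 75.86071014404297)
 x'  [0.44160493 0.44563867 0.57570044 0.57756177]  y'  [0.13131059 0.13245689 0.32816073 0.33031529]
 z0.205 x' 0.4340 y' 0.1381..0.3239 n79
 z0.215 x' 0.4416 y' 0.1450..0.3145 n124
 z0.225 x' 0.4479 y' 0.1570..0.2995 n36
```

```bash
cat >> h.py <<'E'
A=np.radians(-14.4); AX=np.array([np.cos(A),np.sin(A),0]);AY=np.array([-AX[1],AX[0],0]);C=.510*AX+.2335*AY
def W(x,y,z): return C+x*AX+y*AY+[0,0,z]
def plan(target,yaw=None):
    """shift in tool axes scaled, and the twist to bring jaw axis (mod pi) to heading yaw"""
    o=bot.get_obs(); M=R.from_quat(o["tool_rot"]).as_matrix(); e=np.array(o["eef_pos"])
    c=(M[:2,2]); cur=np.arctan2(c[1],c[0]); 
    dw=np.array(target)-e
    print("clock %.2f"%o["clock"],"tcp",np.round(e,4),"jaw heading %.1f deg"%np.degrees(cur),"F",np.round(o["ft_force"],1),"w %.4f"%o["grip_width"])
    print("carton-frame tcp",np.round([(e-C)@AX,(e-C)@AY,e[2]],4))
    print("dworld",np.round(dw,4),"units",np.round(M.T@dw/.2,3))
    if yaw is not None:
        d=(yaw-cur+np.pi/2)%np.pi-np.pi/2; n=R.from_rotvec([0,0,d]).as_matrix()@M
        s=M[:,1]@[0,0,1]; print("turn about tool y %.3f rad = %.3f units"%(d*s,d*s/2),"units after turn",np.round(n.T@dw/.2,3), "joint6",o["joint_pos"][5],"turn deg",np.degrees(d))
E
python3 - <<'E'
from h import *
s=dict(np.load("scene0.npz"));q=dict(np.load("side0.npz"))
for n,a,b in(("china",(195,210),(333,276)),("black",(169,196),(344,304))):
    print(n,onplane([a],.02,s["K"],s["D"],s["T"]),onplane([b],.02,q["K"],q["D"],q["T"]))
print(np.round(project([W(x,y,z) for x,y,z in((66,98,80),(66,-98,80),(-66,98,80),(-66,-98,80))for x,y,z in[(x/1e3,y/1e3,z/1e3)]],s["K"],s["D"],s["T"])),W(0,.04,.026))
plan([.4705,-.1695,.08],np.radians(75.6))
E
```

```text
china [[ 0.56350661 -0.19200602  0.02      ]] [[ 0.56731917 -0.19411378  0.02      ]]
black [[ 0.53477832 -0.2876965   0.02      ]] [[ 0.53949726 -0.28686724  0.02      ]]
[[326. 248.]
 [253. 215.]
 [352. 213.]
 [283. 186.]] [0.5619941  0.13807565 0.026     ]
clock 0.10 tcp [ 0.2031 -0.4562  0.2305] jaw heading -66.0 deg F [0.2 1.  0.6] w 0.0851
carton-frame tcp [-0.1998 -0.6249  0.2305]
dworld [ 0.2674  0.2867 -0.1505] units [-1.805  0.754 -0.765]
turn about tool y 0.670 rad = 0.335 units units after turn [-0.938  0.756 -1.72 ] joint6 1.5707937511906862 turn deg -38.39802051488204
```

>>> {"api": "move_arm", "payload": {"increments": [{"grip":0.2,"linear":[-0.17,0.0,-0.15],"twist":0.067},{"grip":0.2,"linear":[-0.17,0.0,-0.15],"twist":0.067},{"grip":0.2,"linear":[-0.17,0.0,-0.15],"twist":0.067},{"grip":0.2,"linear":[-0.17,0.0,-0.15],"twist":0.067},{"grip":0.2,"linear":[-0.17,0.0,-0.15],"twist":0.067}]}}

```text
clock: 0.6
eef_pos: [0.3358, -0.2935, 0.2278]
tool_rot: [0.084, 0.703, -0.7, -0.087]
ft_force: [-0.3, -1.0, 0.4]
grip_width: 0.0682
```

```bash
python3 - <<'E'
from h import *
plan([.4705,-.1695,.10],np.radians(75.6))
E
```

```text
clock 0.60 tcp [ 0.3358 -0.2935  0.2278] jaw heading -103.9 deg F [-0.3 -1.   0.4] w 0.0682
carton-frame tcp [-0.1118 -0.4343  0.2278]
dworld [ 0.1347  0.124  -0.1278] units [-0.508  0.639 -0.761]
turn about tool y 0.008 rad = 0.004 units units after turn [-0.502  0.639 -0.766] joint6 2.6657224202422642 turn deg -0.4861667077774082
```

>>> {"api": "move_arm", "payload": {"increments": [{"grip":0.2,"linear":[-0.1,0.1,-0.153],"twist":-0.07},{"grip":0.2,"linear":[-0.12,0.1,-0.137],"twist":-0.07},{"grip":0.2,"linear":[-0.14,0.1,-0.12],"twist":-0.07},{"grip":0.2,"linear":[-0.154,0.1,-0.098],"twist":-0.07},{"grip":0.2,"linear":[-0.167,0.1,-0.076],"twist":-0.07}]}}

```text
clock: 1.1
eef_pos: [0.476, -0.1629, 0.1268]
tool_rot: [0.168, -0.687, 0.687, -0.169]
ft_force: [0.5, -0.9, 0.4]
grip_width: 0.0683
```

>>> {"api": "move_arm", "payload": {"increments": [{"grip":0.2,"linear":[0,0,0],"twist":-0.07},{"grip":0.2,"linear":[0,0,0],"twist":-0.07},{"grip":0.2,"linear":[0,0,0],"twist":-0.07},{"grip":0.2,"linear":[0,0,0],"twist":-0.07},{"grip":0.2,"linear":[0,0,0],"twist":-0.07}]}}

```text
clock: 1.6
eef_pos: [0.4754, -0.1559, 0.1193]
tool_rot: [-0.407, 0.583, -0.576, 0.403]
ft_force: [0.1, -0.2, -0.4]
grip_width: 0.0683
```

```bash
python3 - <<'E'
from h import *
plan([.4705,-.1695,.06],np.radians(-14.4))
im,d,K,D,T=cam("wrist"); cv2.imwrite("pics/w1.png",im)
h=cv2.cvtColor(im,cv2.COLOR_BGR2HSV);m=((h[...,0]>10)&(h[...,0]<35)&(h[...,1]>90)&(h[...,2]>70)).astype(np.uint8)
n,l,st,ce=cv2.connectedComponentsWithStats(m)
for i in range(1,n):
    if st[i,4]>300:
        x,y,w,hh,a=st[i]; c=[[x+w/2-.5,y+hh/2-.5]]
        print(st[i],onplane(c,.02,K,D,T),onplane([[x+w/2-.5,y+hh/2-.5]],.015,K,D,T))
E
```

```text
clock 1.60 tcp [ 0.4754 -0.1559  0.1193] jaw heading -20.1 deg F [ 0.1 -0.2 -0.4] w 0.0683
carton-frame tcp [-0.0108 -0.2662  0.1193]
dworld [-0.0049 -0.0136 -0.0593] units [0.073 0.296 0.004]
turn about tool y -0.099 rad = -0.049 units units after turn [ 0.073  0.297 -0.003] joint6 1.6031639713297874 turn deg 5.667264805442522
[265 206  41  44 605] [[ 0.47220595 -0.17346659  0.02      ]] [[ 0.47154111 -0.17533393  0.015     ]]
```

View pics/w1.png

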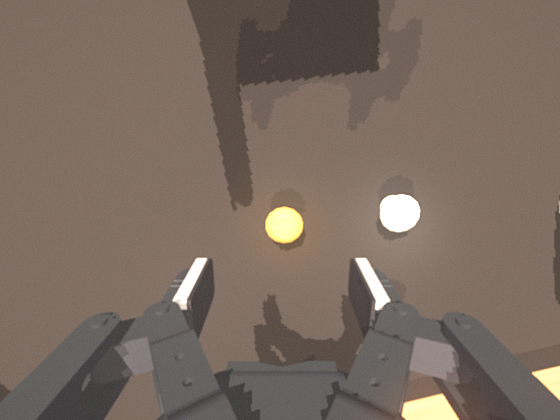

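The wrist picture shows the brass knob at (284,225), between the pads in the jaw direction, and the china knob clear at (400,212).

>>> {"api": "move_arm", "payload": {"increments": [{"grip":0.25,"linear":[0.07,0,0],"twist":-0.049},{"grip":0.25,"linear":[0.01,0.12,0],"twist":0},{"grip":0.25,"linear":[0,0.12,0],"twist":0},{"grip":0.25,"linear":[0,0.12,0],"twist":0},{"grip":0.25,"linear":[0,0,0],"twist":0}]}}

```text
clock: 2.15
eef_pos: [0.469, -0.1711, 0.0449]
tool_rot: [-0.434, 0.564, -0.556, 0.43]
ft_force: [-0.5, 0.5, 0.3]
grip_width: 0.0643
```

```bash
python3 - <<'E'
from h import *
plan([.4715,-.171,.002],np.radians(-14.4))
E
```

```text
clock 2.15 tcp [ 0.469  -0.1711  0.0449] jaw heading -14.7 deg F [-0.5  0.5  0.3] w 0.0643
carton-frame tcp [-0.0132 -0.2826  0.0449]
dworld [ 0.0025  0.0001 -0.0429] units [-0.003  0.214  0.015]
turn about tool y -0.005 rad = -0.003 units units after turn [-0.003  0.214  0.015] joint6 1.4766071237733183 turn deg 0.29152838182901786
```

>>> {"api": "move_arm", "payload": {"increments": [{"grip":0.25,"linear":[0,0.08,0.012],"twist":0},{"grip":0.25,"linear":[0,0.08,0],"twist":0},{"grip":0.25,"linear":[0,0.04,0],"twist":0},{"grip":0.25,"linear":[0,0.0,0],"twist":0},{"grip":0.25,"linear":[0,0,0],"twist":0}]}}

```text
clock: 2.65
eef_pos: [0.4728, -0.1722, 0.007]
tool_rot: [-0.432, 0.564, -0.558, 0.429]
ft_force: [-0.0, 0.1, -0.6]
grip_width: 0.0644
```

>>> {"api": "move_arm", "payload": {"increments": [{"grip":0.25,"linear":[0,0.025,0],"twist":0},{"grip":1,"linear":[0,0,0],"twist":0},{"grip":1,"linear":[0,0,0],"twist":0},{"grip":1,"linear":[0,0,0],"twist":0},{"grip":1,"linear":[0,0,0],"twist":0}]}}

```text
clock: 3.15
eef_pos: [0.4748, -0.173, 0.0046]
tool_rot: [-0.43, 0.563, -0.56, 0.429]
ft_force: [-1.2, 0.0, -1.7]
grip_width: 0.0287
```

```bash
python3 - <<'E'
from h import *
plan(W(0,.04,.16),np.radians(-14.4))
E
```

```text
clock 3.15 tcp [ 0.4748 -0.173   0.0046] jaw heading -15.1 deg F [-1.2  0.  -1.7] w 0.0287
carton-frame tcp [-0.0071 -0.2829  0.0046]
dworld [0.0872 0.311  0.1554] units [-1.616 -0.774  0.012]
turn about tool y -0.013 rad = -0.006 units units after turn [-1.616 -0.774  0.032] joint6 1.4845791334691627 turn deg 0.7199977935693535
```

>>> {"api": "move_arm", "payload": {"increments": [{"grip":1,"linear":[0,-0.08,0],"twist":0},{"grip":1,"linear":[0,-0.15,0],"twist":0},{"grip":1,"linear":[0,-0.2,0],"twist":0},{"grip":1,"linear":[0,-0.2,0],"twist":0},{"grip":1,"linear":[0,-0.2,0],"twist":0}]}}

```text
clock: 3.65
eef_pos: [0.4698, -0.1714, 0.1685]
tool_rot: [-0.434, 0.568, -0.554, 0.426]
ft_force: [1.2, 0.5, -0.5]
grip_width: 0.0289
```

```bash
python3 - <<'E'
from h import *
plan(W(0,.04,.16),np.radians(-14.4))
im,d,K,D,T=cam("side"); 
cv2.imwrite("pics/s1.png",im)
E
```

```text
clock 3.65 tcp [ 0.4698 -0.1714  0.1685] jaw heading -15.1 deg F [ 1.2  0.5 -0.5] w 0.0289
carton-frame tcp [-0.0123 -0.2826  0.1685]
dworld [ 0.0922  0.3094 -0.0085] units [-1.614  0.047  0.042]
turn about tool y -0.013 rad = -0.006 units units after turn [-1.613  0.046  0.062] joint6 1.484284067652509 turn deg 0.7254123776890937
```

View pics/s1.png

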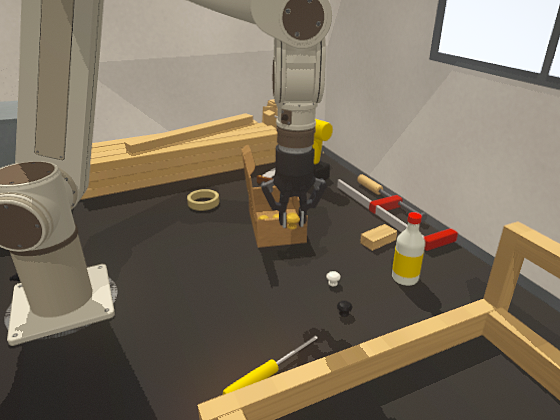

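>>> {"api": "move_arm", "payload": {"increments": [{"grip":1,"linear":[-0.15,0,0.02],"twist":-0.006},{"grip":1,"linear":[-0.22,0,0.02],"twist":0},{"grip":1,"linear":[-0.22,0,0.02],"twist":0},{"grip":1,"linear":[-0.22,0,0.01],"twist":0},{"grip":1,"linear":[-0.22,0,0],"twist":0}]}}

```text
clock: 4.2
eef_pos: [0.5443, 0.0222, 0.1807]
tool_rot: [0.429, -0.561, 0.562, -0.43]
ft_force: [1.2, -0.5, -0.9]
grip_width: 0.0288
```

```bash
python3 - <<'E'
from h import *
plan(W(0.0,.042,.11),np.radians(-14.4))
E
```

```text
clock 4.20 tcp [0.5443 0.0222 0.1807] jaw heading -15.2 deg F [ 1.2 -0.5 -0.9] w 0.0288
carton-frame tcp [ 0.0117 -0.0766  0.1807]
dworld [ 0.0182  0.1178 -0.0707] units [-0.592  0.354 -0.067]
turn about tool y -0.014 rad = -0.007 units units after turn [-0.593  0.354 -0.059] joint6 1.8767648783017807 turn deg 0.7967294586995132
```

>>> {"api": "move_arm", "payload": {"increments": [{"grip":1,"linear":[-0.2,0,-0.02],"twist":-0.006},{"grip":1,"linear":[-0.18,0,-0.02],"twist":0},{"grip":1,"linear":[-0.12,0.1,-0.02],"twist":0},{"grip":1,"linear":[-0.08,0.15,0],"twist":0},{"grip":1,"linear":[0,0,0],"twist":0}]}}

```text
clock: 4.7
eef_pos: [0.5644, 0.1492, 0.1286]
tool_rot: [0.433, -0.556, 0.558, -0.438]
ft_force: [0.1, -1.1, -1.4]
grip_width: 0.029
```

```bash
python3 - <<'E'
from h import *
plan(W(0.0,.042,.033),np.radians(-14.4))
E
```

```text
clock 4.70 tcp [0.5644 0.1492 0.1286] jaw heading -14.0 deg F [ 0.1 -1.1 -1.4] w 0.0290
carton-frame tcp [-0.0004  0.0514  0.1286]
dworld [-0.0019 -0.0092 -0.0956] units [ 0.049  0.478 -0.001]
turn about tool y 0.007 rad = 0.004 units units after turn [ 0.049  0.478 -0.001] joint6 2.072908478725253 turn deg -0.42123808046544714
```

>>> {"api": "move_arm", "payload": {"increments": [{"grip":1,"linear":[0.03,0.12,0],"twist":0},{"grip":1,"linear":[0,0.12,0],"twist":0},{"grip":1,"linear":[0,0.1,0],"twist":0},{"grip":1,"linear":[0,0.05,0],"twist":0},{"grip":1,"linear":[0,0,0],"twist":0}]}}

```text
clock: 5.2
eef_pos: [0.5648, 0.1415, 0.0513]
tool_rot: [0.432, -0.556, 0.559, -0.438]
ft_force: [0.8, -0.3, -0.6]
grip_width: 0.0288
```

```bash
python3 - <<'E'
from h import *
plan(W(0.0,.042,.031),np.radians(-14.4))
E
```

```text
clock 5.20 tcp [0.5648 0.1415 0.0513] jaw heading -14.0 deg F [ 0.8 -0.3 -0.6] w 0.0288
carton-frame tcp [0.0018 0.044  0.0513]
dworld [-0.0023 -0.0015 -0.0203] units [ 0.011  0.101 -0.01 ]
turn about tool y 0.007 rad = 0.003 units units after turn [ 0.011  0.101 -0.01 ] joint6 2.061529231060122 turn deg -0.37998605154717074
```

>>> {"api": "move_arm", "payload": {"increments": [{"grip":1,"linear":[0,0.04,0],"twist":0},{"grip":1,"linear":[0,0.03,0],"twist":0},{"grip":1,"linear":[0,0.02,0],"twist":0},{"grip":1,"linear":[0,0,0],"twist":0},{"grip":1,"linear":[0,0,0],"twist":0}]}}

```text
clock: 5.7
eef_pos: [0.5678, 0.1412, 0.0359]
tool_rot: [0.43, -0.555, 0.56, -0.44]
ft_force: [-0.5, 0.1, -1.6]
grip_width: 0.0289
```

>>> {"api": "move_arm", "payload": {"increments": [{"grip":1,"linear":[0,0.015,-0.01],"twist":0},{"grip":1,"linear":[0,0.01,0],"twist":0},{"grip":1,"linear":[0,0.005,0],"twist":0},{"grip":1,"linear":[0,0,0],"twist":0},{"grip":1,"linear":[0,0,0],"twist":0}]}}

```text
clock: 6.2
eef_pos: [0.5666, 0.1421, 0.0306]
tool_rot: [0.429, -0.554, 0.56, -0.441]
ft_force: [-0.2, -0.9, -0.0]
grip_width: 0.0286
```

>>> {"api": "move_arm", "payload": {"increments": [{"grip":1,"linear":[0,0.008,0],"twist":0},{"grip":0.6,"linear":[0,0,0],"twist":0},{"grip":0.4,"linear":[0,0,0],"twist":0},{"grip":0.4,"linear":[0,0,0],"twist":0},{"grip":0.4,"linear":[0,0,0],"twist":0}]}}

```text
clock: 6.7
eef_pos: [0.5673, 0.1424, 0.0307]
tool_rot: [0.429, -0.554, 0.561, -0.441]
ft_force: [0.6, -0.6, -1.1]
grip_width: 0.0512
```

>>> {"api": "move_arm", "payload": {"increments": [{"grip":0.4,"linear":[0,-0.05,0],"twist":0},{"grip":0.4,"linear":[0,-0.15,0],"twist":0},{"grip":0.4,"linear":[0,-0.2,0],"twist":0},{"grip":0.4,"linear":[0,-0.2,0],"twist":0},{"grip":0.4,"linear":[0,-0.2,0],"twist":0}]}}

```text
clock: 7.2
eef_pos: [0.559, 0.1405, 0.1896]
tool_rot: [0.434, -0.557, 0.558, -0.436]
ft_force: [0.8, 1.0, 0.7]
grip_width: 0.0511
```

```bash
python3 - <<'E'
from h import *
plan(W(-.054,0,.26),np.radians(-14.4))
im,d,K,D,T=cam("wrist"); cv2.imwrite("pics/w2.png",im)
E
```

```text
clock 7.20 tcp [0.559  0.1405 0.1896] jaw heading -14.1 deg F [0.8 1.  0.7] w 0.0511
carton-frame tcp [-0.0035  0.0416  0.1896]
dworld [-0.0593 -0.0277  0.0704] units [ 0.206 -0.353 -0.253]
turn about tool y 0.006 rad = 0.003 units units after turn [ 0.208 -0.353 -0.252] joint6 2.0631310664874376 turn deg -0.32796775570457004
```

View pics/w2.png

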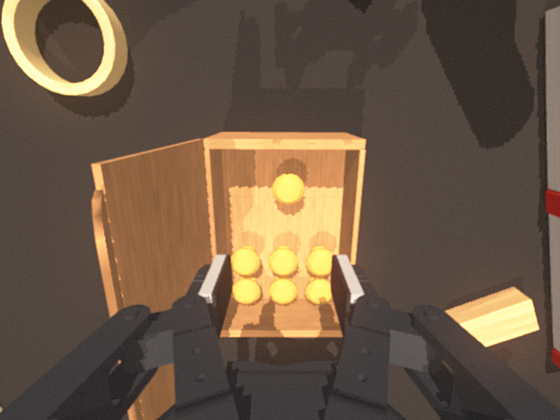

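Picture: the knob stands let go at (288,188) in the free half, six fixed knobs below it; lid on the left with its tab still pointing up. Next: turn the tool, with the fingers shut, to fold the tab.

>>> {"api": "move_arm", "payload": {"increments": [{"grip":1,"linear":[0,-0.2,0],"twist":0},{"grip":1,"linear":[0,-0.2,0],"twist":-0.07},{"grip":1,"linear":[0,0,0],"twist":-0.07},{"grip":1,"linear":[0,0,0],"twist":-0.07},{"grip":1,"linear":[0,0,0],"twist":-0.07}]}}

```text
clock: 7.75
eef_pos: [0.5624, 0.1414, 0.2891]
tool_rot: [-0.569, 0.403, -0.416, 0.584]
ft_force: [-0.1, -0.4, -0.7]
grip_width: 0.0001
```

>>> {"api": "move_arm", "payload": {"increments": [{"grip":1,"linear":[0,0,0],"twist":-0.07},{"grip":1,"linear":[0,0,0],"twist":-0.07},{"grip":1,"linear":[0,0,0],"twist":-0.07},{"grip":1,"linear":[0,0,0],"twist":-0.07},{"grip":1,"linear":[0,0,0],"twist":-0.07}]}}

```text
clock: 8.25
eef_pos: [0.5622, 0.1413, 0.2927]
tool_rot: [-0.679, 0.166, -0.187, 0.69]
ft_force: [-0.0, 0.1, -0.6]
grip_width: 0.0002
```

```bash
python3 - <<'E'
from h import *
plan(W(-.054,0,.25),np.radians(75.6))
E
```

```text
clock 8.25 tcp [0.5622 0.1413 0.2927] jaw heading 61.1 deg F [-0.   0.1 -0.6] w 0.0002
carton-frame tcp [-0.0006  0.0432  0.2927]
dworld [-0.0624 -0.0286 -0.0427] units [-0.209  0.202 -0.281]
turn about tool y -0.253 rad = -0.127 units units after turn [-0.272  0.202 -0.221] joint6 0.7519428748923784 turn deg 14.526092840334305
```

>>> {"api": "move_arm", "payload": {"increments": [{"grip":1,"linear":[0,0,0],"twist":-0.065},{"grip":1,"linear":[0,0,0],"twist":-0.06},{"grip":1,"linear":[-0.15,0,-0.1],"twist":0},{"grip":1,"linear":[-0.16,0.05,-0.1],"twist":0},{"grip":1,"linear":[0,0.1,0],"twist":0}]}}

```text
clock: 8.75
eef_pos: [0.4928, 0.1174, 0.2618]
tool_rot: [-0.698, 0.073, -0.097, 0.706]
ft_force: [0.9, -0.2, 0.2]
grip_width: 0.0002
```

```bash
python3 - <<'E'
from h import *
plan(W(-.066,0,.235),np.radians(75.6))
E
```

```text
clock 8.75 tcp [0.4928 0.1174 0.2618] jaw heading 76.2 deg F [ 0.9 -0.2  0.2] w 0.0002
carton-frame tcp [-0.0619  0.0027  0.2618]
dworld [-0.0046 -0.0016 -0.0268] units [-0.025  0.133 -0.016]
turn about tool y 0.010 rad = 0.005 units units after turn [-0.025  0.133 -0.016] joint6 0.475491149084991 turn deg -0.5904304003756118
```

>>> {"api": "move_arm", "payload": {"increments": [{"grip":1,"linear":[-0.02,0.1,-0.01],"twist":0},{"grip":1,"linear":[0.01,0.08,0],"twist":0},{"grip":1,"linear":[0.02,0.06,0],"twist":0},{"grip":1,"linear":[0.02,0.04,0],"twist":0},{"grip":1,"linear":[0,0,0],"twist":0}]}}

```text
clock: 9.25
eef_pos: [0.4991, 0.1135, 0.2053]
tool_rot: [-0.697, 0.072, -0.099, 0.706]
ft_force: [-0.5, 0.2, -0.5]
grip_width: -0.0005
```

```bash
cat > prof.py <<'E'
from h import *
import sys
plan(W(-.054,0,.200))
im,d,K,D,T=cam("scene"); h=cv2.cvtColor(im,cv2.COLOR_BGR2HSV).reshape(-1,3)
v,u=np.mgrid[0:420,0:560].reshape(2,-1);P=bydepth(np.c_[u,v],d,K,D,T)
Q=np.c_[(P-C)@AX,(P-C)@AY,P[:,2]]
k=(h[:,0]<30)&(h[:,1]>50)&(d.ravel()>0)&(abs(Q[:,1])<.085)&(abs(Q[:,1])>.03)&(Q[:,0]>-.12)&(Q[:,0]<.1)&(Q[:,2]>.088)
Q=Q[k]
for x in np.arange(-.12,.1,.004):
    b=Q[(Q[:,0]>=x)&(Q[:,0]<x+.004)]
    if len(b)>6: print("x %.3f z %.4f..%.4f n%d"%(x+.002,*np.percentile(b[:,2],[3,97]),len(b)))
cv2.imwrite("pics/%s.png"%sys.argv[1],cv2.resize(im[110:260,230:390],None,fx=3.7,fy=3.7,interpolation=cv2.INTER_CUBIC))
E
python3 prof.py p1
```

```text
clock 9.25 tcp [0.4991 0.1135 0.2053] jaw heading 76.2 deg F [-0.5  0.2 -0.5] w -0.0005
carton-frame tcp [-0.0548  0.0006  0.2053]
dworld [ 0.0006 -0.0008 -0.0053] units [ 0.003  0.027 -0.003]
x -0.090 z 0.1835..0.2064 n37
x -0.086 z 0.1703..0.2067 n253
x -0.082 z 0.1486..0.2076 n430
x -0.078 z 0.1255..0.2087 n369
x -0.074 z 0.1004..0.2102 n407
x -0.070 z 0.0893..0.2238 n332
x -0.066 z 0.0890..0.4202 n63
x -0.062 z 0.3931..0.4233 n14
x -0.058 z 0.3875..0.4222 n20
x -0.054 z 0.3960..0.4242 n17
x -0.050 z 0.3954..0.4217 n19
x -0.046 z 0.3976..0.4192 n7
x -0.042 z 0.5014..0.5260 n21
x -0.038 z 0.4932..0.5323 n85
x -0.034 z 0.4881..0.5302 n31
```

View pics/p1.png

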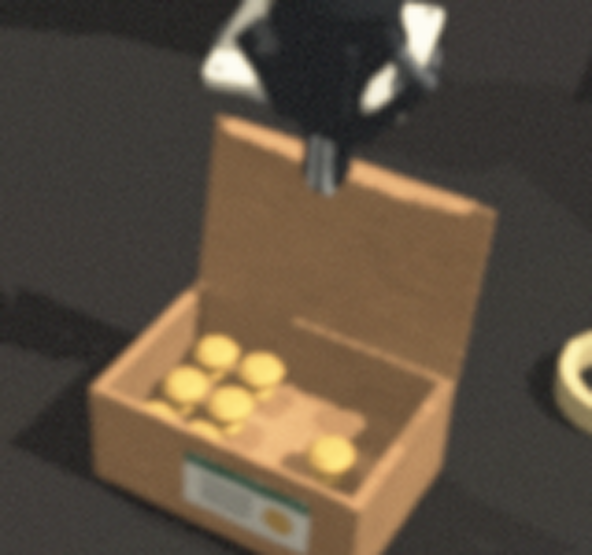

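The picture shows the fingertip at (325,190), lower than the tab strip and in front of it. So it slipped past the tab's edge: the tab is at about 1.57, and the lid has been pushed back to about 1.77. I will back out, come from above nearer the crease, and press straight down.

>>> {"api": "move_arm", "payload": {"increments": [{"grip":1,"linear":[0.04,0,0],"twist":0},{"grip":1,"linear":[0,-0.1,0],"twist":0},{"grip":1,"linear":[0,-0.08,0],"twist":0},{"grip":1,"linear":[-0.06,0,0],"twist":0},{"grip":1,"linear":[-0.05,0,0],"twist":0}]}}

```text
clock: 9.8
eef_pos: [0.4869, 0.1168, 0.2435]
tool_rot: [-0.697, 0.071, -0.1, 0.707]
ft_force: [-0.2, -0.1, -0.6]
grip_width: -0.0
```

```bash
python3 - <<'E'
from h import *
plan(W(-.069,0,.204),np.radians(75.6))
E
```

```text
clock 9.80 tcp [0.4869 0.1168 0.2435] jaw heading 76.1 deg F [-0.2 -0.1 -0.6] w -0.0000
carton-frame tcp [-0.0675  0.0007  0.2435]
dworld [-0.0016 -0.0003 -0.0395] units [-0.015  0.197 -0.007]
turn about tool y 0.009 rad = 0.005 units units after turn [-0.015  0.197 -0.007] joint6 0.4786048233874344 turn deg -0.5165538279445544
```

>>> {"api": "move_arm", "payload": {"increments": [{"grip":1,"linear":[-0.015,0.06,0],"twist":0},{"grip":1,"linear":[0,0.06,0],"twist":0},{"grip":1,"linear":[0,0.04,0],"twist":0},{"grip":1,"linear":[0,0.03,0],"twist":0},{"grip":1,"linear":[0,0,0],"twist":0}]}}

```text
clock: 10.3
eef_pos: [0.4813, 0.1189, 0.2031]
tool_rot: [-0.697, 0.071, -0.099, 0.707]
ft_force: [0.8, -0.1, -1.1]
grip_width: 0.0002
```

```bash
python3 prof.py p2 | head -14
```

```text
clock 10.30 tcp [0.4813 0.1189 0.2031] jaw heading 76.3 deg F [ 0.8 -0.1 -1.1] w 0.0002
carton-frame tcp [-0.0734  0.0014  0.2031]
dworld [ 0.0185 -0.0062 -0.0031] units [ 0.096  0.019 -0.008]
x -0.090 z 0.1911..0.3961 n46
x -0.086 z 0.1676..0.3998 n194
x -0.082 z 0.1466..0.2057 n439
x -0.078 z 0.1248..0.3994 n441
x -0.074 z 0.1023..0.4035 n431
x -0.070 z 0.0891..0.4036 n326
x -0.066 z 0.0886..0.4190 n99
x -0.062 z 0.3589..0.5212 n27
x -0.058 z 0.4903..0.5293 n80
x -0.054 z 0.4869..0.5310 n53
```

```bash
sed -i 's/&(Q\[:,2\]>.088)/\&(Q[:,2]>.088)\&(Q[:,2]<.24)/' prof.py; python3 prof.py p2 | head -14
```

```text
clock 10.35 tcp [0.4812 0.119  0.2034] jaw heading 76.3 deg F [-0.2 -0.1  0.5] w 0.0000
carton-frame tcp [-0.0735  0.0014  0.2034]
dworld [ 0.0185 -0.0062 -0.0034] units [ 0.097  0.02  -0.008]
x -0.090 z 0.1817..0.2056 n32
x -0.086 z 0.1660..0.2056 n193
x -0.082 z 0.1462..0.2048 n421
x -0.078 z 0.1245..0.2039 n426
x -0.074 z 0.0994..0.2034 n410
x -0.070 z 0.0888..0.2030 n323
x -0.066 z 0.0889..0.2032 n64
```

View pics/p2.png

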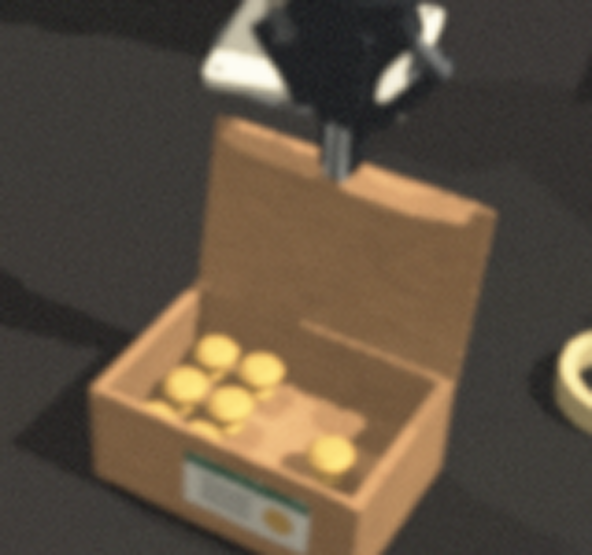

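Now the tab slopes downward under the finger (strip by (350,175) to (480,215)), at a fold of about 1.9. I'll press a touch more for margin, then lift off and go behind the lid.

>>> {"api": "move_arm", "payload": {"increments": [{"grip":1,"linear":[0,0.01,0],"twist":0},{"grip":1,"linear":[0,0,0],"twist":0},{"grip":1,"linear":[0,-0.05,0],"twist":0},{"grip":1,"linear":[0,-0.15,0],"twist":0},{"grip":1,"linear":[0,-0.1,0],"twist":0}]}}

```text
clock: 10.9
eef_pos: [0.4774, 0.1179, 0.2623]
tool_rot: [-0.697, 0.073, -0.097, 0.706]
ft_force: [0.6, -0.3, 0.8]
grip_width: -0.0001
```

```bash
python3 prof.py p3 | head -14; python3 - <<'E'
from h import *
plan(W(-.125,0,.26),np.radians(75.6))
E
```

```text
clock 10.90 tcp [0.4774 0.1179 0.2623] jaw heading 76.2 deg F [ 0.6 -0.3  0.8] w -0.0001
carton-frame tcp [-0.0769 -0.0006  0.2623]
dworld [ 0.0223 -0.0052 -0.0623] units [ 0.104  0.315 -0.004]
x -0.090 z 0.2014..0.2062 n34
x -0.086 z 0.1656..0.2053 n179
x -0.082 z 0.1463..0.2037 n423
x -0.078 z 0.1248..0.2029 n401
x -0.074 z 0.0998..0.2016 n431
x -0.070 z 0.0890..0.2011 n331
x -0.066 z 0.0884..0.2006 n59
clock 10.95 tcp [0.4787 0.1182 0.2654] jaw heading 76.2 deg F [0.7 0.5 2. ] w 0.0001
carton-frame tcp [-7.570e-02  1.000e-04  2.654e-01]
dworld [-0.0477  0.0122 -0.0054] units [-0.247  0.018  0.002]
turn about tool y 0.011 rad = 0.005 units units after turn [-0.247  0.018 -0.001] joint6 0.48301186478946795 turn deg -0.6307230008880824
```

The fold is about 2.0, so it is ready. Next the fingers go behind the lid.

>>> {"api": "move_arm", "payload": {"increments": [{"grip":1,"linear":[-0.12,0,0],"twist":0},{"grip":1,"linear":[-0.12,0,0],"twist":0},{"grip":1,"linear":[0,0.12,0],"twist":0},{"grip":1,"linear":[0,0.18,0],"twist":0},{"grip":1,"linear":[0,0.14,0],"twist":0}]}}

```text
clock: 11.45
eef_pos: [0.4412, 0.1329, 0.1834]
tool_rot: [-0.693, 0.064, -0.106, 0.71]
ft_force: [-0.7, -0.2, -0.2]
grip_width: -0.0003
```

```bash
python3 - <<'E'
from h import *
plan(W(-.077,0,.165),np.radians(75.6))
E
```

```text
clock 11.45 tcp [0.4412 0.1329 0.1834] jaw heading 76.2 deg F [-0.7 -0.2 -0.2] w -0.0003
carton-frame tcp [-0.1157  0.005   0.1834]
dworld [ 0.0362 -0.0144 -0.0184] units [ 0.188  0.102 -0.03 ]
turn about tool y 0.011 rad = 0.005 units units after turn [ 0.188  0.102 -0.028] joint6 0.5354983868657927 turn deg -0.616870574127462
```

>>> {"api": "move_arm", "payload": {"increments": [{"grip":1,"linear":[0,0.08,-0.02],"twist":0},{"grip":1,"linear":[0.07,0,0],"twist":0},{"grip":1,"linear":[0.07,0,0],"twist":0},{"grip":1,"linear":[0.07,0,0],"twist":0},{"grip":1,"linear":[0.03,0,0],"twist":0}]}}

```text
clock: 11.95
eef_pos: [0.4885, 0.1169, 0.1687]
tool_rot: [-0.694, 0.066, -0.103, 0.71]
ft_force: [-2.1, 1.7, -1.2]
grip_width: 0.0001
```

```bash
python3 - <<'E'
from h import *
plan(W(-.032,0,.158),np.radians(75.6))
E
```

```text
clock 11.95 tcp [0.4885 0.1169 0.1687] jaw heading 76.3 deg F [-2.1  1.7 -1.2] w 0.0001
carton-frame tcp [-0.0659  0.0012  0.1687]
dworld [ 0.0325 -0.0096 -0.0107] units [ 0.167  0.062 -0.01 ]
turn about tool y 0.012 rad = 0.006 units units after turn [ 0.167  0.062 -0.008] joint6 0.4736049290283076 turn deg -0.6731578947877754
```

>>> {"api": "move_arm", "payload": {"increments": [{"grip":1,"linear":[0.08,0.02,0],"twist":0},{"grip":1,"linear":[0.08,0.03,0],"twist":0},{"grip":1,"linear":[0.07,0.04,0],"twist":0},{"grip":1,"linear":[0.06,0.05,0],"twist":0},{"grip":1,"linear":[0,0,0],"twist":0}]}}

```text
clock: 12.45
eef_pos: [0.5534, 0.1029, 0.1469]
tool_rot: [-0.693, 0.065, -0.105, 0.711]
ft_force: [-0.2, -0.9, -0.4]
grip_width: -0.0001
```

```bash
cat > prof2.py <<'E'
from h import *
import sys
plan(W(.017,0,.114),np.radians(75.6))
im,d,K,D,T=cam("scene"); h=cv2.cvtColor(im,cv2.COLOR_BGR2HSV).reshape(-1,3)
v,u=np.mgrid[0:420,0:560].reshape(2,-1);P=bydepth(np.c_[u,v],d,K,D,T)
Q=np.c_[(P-C)@AX,(P-C)@AY,P[:,2]]
k=(h[:,0]<30)&(h[:,1]>50)&(d.ravel()>0)&(abs(Q[:,1])<.085)&(abs(Q[:,1])>.03)&(Q[:,0]>-.12)&(Q[:,0]<.1)&(Q[:,2]>.04)&(Q[:,2]<.24)
Q=Q[k]
for x in np.arange(-.12,.1,.006):
    b=Q[(Q[:,0]>=x)&(Q[:,0]<x+.006)]
    if len(b)>6: print("x %.3f z %.4f..%.4f n%d"%(x+.003,*np.percentile(b[:,2],[3,97]),len(b)))
cv2.imwrite("pics/%s.png"%sys.argv[1],cv2.resize(im[110:260,230:390],None,fx=3.7,fy=3.7,interpolation=cv2.INTER_CUBIC))
E
python3 prof2.py p4
```

```text
clock 12.45 tcp [0.5534 0.1029 0.1469] jaw heading 76.2 deg F [-0.2 -0.9 -0.4] w -0.0001
carton-frame tcp [0.0004 0.0037 0.1469]
dworld [ 0.0152 -0.0078 -0.0329] units [ 0.074  0.168 -0.025]
turn about tool y 0.010 rad = 0.005 units units after turn [ 0.074  0.168 -0.024] joint6 0.42171822714458107 turn deg -0.5902256711175339
x -0.063 z 0.0411..0.0899 n128
x -0.057 z 0.0585..0.0959 n10
x -0.051 z 0.0972..0.1007 n10
x -0.045 z 0.0488..0.1057 n32
x -0.039 z 0.0480..0.1107 n39
x -0.033 z 0.0472..0.1153 n50
x -0.027 z 0.0445..0.1210 n43
x -0.021 z 0.1220..0.1258 n12
x -0.015 z 0.0489..0.1299 n12
x -0.009 z 0.0473..0.1356 n32
x -0.003 z 0.0481..0.1397 n59
x 0.003 z 0.0477..0.1443 n72
x 0.009 z 0.0458..0.1488 n88
x 0.015 z 0.0449..0.1548 n63
x 0.021 z 0.0468..0.1598 n25
x 0.027 z 0.0522..0.1628 n122
x 0.033 z 0.0535..0.1607 n366
x 0.039 z 0.0550..0.1444 n17
x 0.063 z 0.0418..0.0835 n450
x 0.069 z 0.0404..0.0839 n55
```

View pics/p4.png

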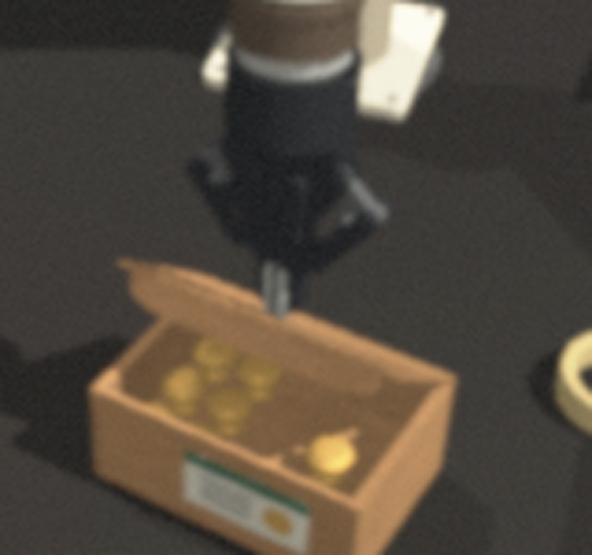

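The picture shows the lid at about 0.72 rad, with the tab hanging folded inward under its edge ((140,290) to (380,385)). I'll carry on along the arc.

>>> {"api": "move_arm", "payload": {"increments": [{"grip":1,"linear":[0.03,0.05,-0.02],"twist":0},{"grip":1,"linear":[0.03,0.06,0],"twist":0},{"grip":1,"linear":[0.02,0.05,0],"twist":0},{"grip":1,"linear":[0.02,0.03,0],"twist":0},{"grip":1,"linear":[0,0,0],"twist":0}]}}

```text
clock: 13.0
eef_pos: [0.5758, 0.0947, 0.1095]
tool_rot: [-0.692, 0.064, -0.106, 0.711]
ft_force: [0.0, 0.5, 1.1]
grip_width: 0.0
```

```bash
python3 prof2.py p5
```

```text
clock 13.00 tcp [0.5758 0.0947 0.1095] jaw heading 76.2 deg F [0.  0.5 1.1] w 0.0000
carton-frame tcp [0.0242 0.0014 0.1095]
dworld [-0.0073  0.0004  0.0045] units [-0.034 -0.025 -0.006]
turn about tool y 0.011 rad = 0.006 units units after turn [-0.034 -0.025 -0.006] joint6 0.3997920445254901 turn deg -0.6395959279271209
x -0.069 z 0.0841..0.0860 n12
x -0.063 z 0.0846..0.0881 n24
x -0.057 z 0.0862..0.0889 n34
x -0.051 z 0.0873..0.0905 n23
x -0.045 z 0.0892..0.0921 n29
x -0.039 z 0.0913..0.0941 n31
x -0.033 z 0.0924..0.0953 n34
x -0.027 z 0.0938..0.0971 n42
x -0.021 z 0.0948..0.0989 n49
x -0.015 z 0.0969..0.1003 n51
x -0.009 z 0.0985..0.1016 n57
x -0.003 z 0.0998..0.1036 n60
x 0.003 z 0.1017..0.1046 n62
x 0.009 z 0.1031..0.1063 n63
x 0.015 z 0.0446..0.1640 n91
x 0.021 z 0.0479..0.1091 n70
x 0.027 z 0.0508..0.1616 n75
x 0.033 z 0.0521..0.1772 n119
x 0.039 z 0.1064..0.1141 n65
x 0.045 z 0.1122..0.1159 n67
x 0.051 z 0.0917..0.1164 n323
x 0.057 z 0.0815..0.1163 n33
x 0.063 z 0.0421..0.0836 n441
x 0.069 z 0.0406..0.0810 n53
```

>>> {"api": "move_arm", "payload": {"increments": [{"grip":1,"linear":[0.02,0.03,0],"twist":0},{"grip":1,"linear":[0.02,0.03,0],"twist":0},{"grip":1,"linear":[0.02,0.03,0],"twist":0},{"grip":1,"linear":[0.01,0.02,0],"twist":0},{"grip":1,"linear":[0,0,0],"twist":0}]}}

```text
clock: 13.55
eef_pos: [0.5917, 0.092, 0.0874]
tool_rot: [-0.692, 0.063, -0.106, 0.711]
ft_force: [-0.7, 0.6, 0.8]
grip_width: 0.0001
```

```bash
python3 prof2.py p6 | awk 'NR<5||NR%3==0||NR>22'
```

```text
clock 13.55 tcp [0.5917 0.092  0.0874] jaw heading 76.3 deg F [-0.7  0.6  0.8] w 0.0001
carton-frame tcp [0.0402 0.0028 0.0874]
dworld [-0.0232  0.0031  0.0266] units [-0.109 -0.14  -0.008]
turn about tool y 0.012 rad = 0.006 units units after turn [-0.108 -0.14  -0.009] joint6 0.3900108450114552 turn deg -0.6811646483050741
x -0.063 z 0.0827..0.0866 n36
x -0.045 z 0.0835..0.0868 n39
x -0.027 z 0.0841..0.0883 n40
x -0.009 z 0.0844..0.0882 n46
x 0.009 z 0.0850..0.0885 n76
x 0.027 z 0.0860..0.1494 n96
x 0.039 z 0.0859..0.1859 n96
x 0.045 z 0.0858..0.1825 n137
x 0.051 z 0.0745..0.1597 n121
x 0.057 z 0.0769..0.0899 n159
x 0.063 z 0.0415..0.0839 n448
x 0.069 z 0.0407..0.0844 n58
```

View pics/p6.png

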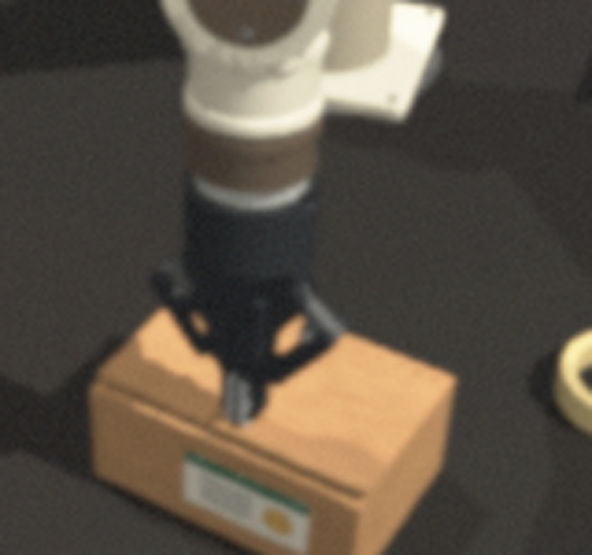

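The lid is nearly shut, at about 0.03 rad, with the tab behind the front wall. Pressing it down gently, in small steps.

>>> {"api": "move_arm", "payload": {"increments": [{"grip":1,"linear":[0.01,0.008,0],"twist":0},{"grip":1,"linear":[0,0.008,0],"twist":0},{"grip":1,"linear":[0,0.008,0],"twist":0},{"grip":1,"linear":[0,0.005,0],"twist":0},{"grip":1,"linear":[0,0,0],"twist":0}]}}

```text
clock: 14.1
eef_pos: [0.5943, 0.0915, 0.0847]
tool_rot: [-0.692, 0.063, -0.107, 0.711]
ft_force: [0.8, 0.0, 0.4]
grip_width: -0.0002
```

>>> {"api": "move_arm", "payload": {"increments": [{"grip":1,"linear":[0,0.008,0],"twist":0},{"grip":1,"linear":[0,0.008,0],"twist":0},{"grip":1,"linear":[0,0.008,0],"twist":0},{"grip":1,"linear":[0,0,0],"twist":0},{"grip":1,"linear":[0,0,0],"twist":0}]}}

```text
clock: 14.6
eef_pos: [0.595, 0.0916, 0.0848]
tool_rot: [-0.692, 0.061, -0.108, 0.711]
ft_force: [-0.5, 0.6, 0.1]
grip_width: 0.0003
```

>>> {"api": "move_arm", "payload": {"increments": [{"grip":1,"linear":[0,0.02,0],"twist":0},{"grip":1,"linear":[0,-0.05,0],"twist":0},{"grip":1,"linear":[0,-0.15,0],"twist":0},{"grip":1,"linear":[-0.05,-0.2,0],"twist":0},{"grip":1,"linear":[-0.1,-0.2,0],"twist":0}]}}

```text
clock: 15.1
eef_pos: [0.5559, 0.0955, 0.1962]
tool_rot: [-0.693, 0.065, -0.106, 0.71]
ft_force: [0.3, 0.4, 0.8]
grip_width: -0.0003
```

>>> {"api": "move_arm", "payload": {"increments": [{"grip":1,"linear":[-0.2,0,0],"twist":0},{"grip":1,"linear":[-0.2,0,0],"twist":0},{"grip":1,"linear":[-0.1,0,0],"twist":0},{"grip":1,"linear":[0,0,0],"twist":0},{"grip":1,"linear":[0,0,0],"twist":0}]}}

```text
clock: 15.6
eef_pos: [0.4598, 0.1213, 0.1961]
tool_rot: [-0.691, 0.06, -0.111, 0.712]
ft_force: [-1.0, 0.0, -0.4]
grip_width: -0.0
```

```bash
python3 prof2.py p7 | awk 'NR<4||NR%3==0||NR>20'
```

```text
clock 15.60 tcp [0.4598 0.1213 0.1961] jaw heading 76.2 deg F [-1.   0.  -0.4] w -0.0000
carton-frame tcp [-0.0948 -0.0016  0.1961]
dworld [ 0.1087 -0.0262 -0.0821] units [ 0.53   0.447 -0.014]
x -0.063 z 0.0828..0.0864 n80
x -0.045 z 0.0825..0.0870 n70
x -0.027 z 0.0831..0.0869 n82
x -0.009 z 0.0825..0.0868 n76
x 0.009 z 0.0828..0.0871 n77
x 0.027 z 0.0824..0.0864 n85
x 0.033 z 0.0827..0.0871 n82
x 0.039 z 0.0823..0.0867 n84
x 0.045 z 0.0827..0.0862 n89
x 0.051 z 0.0829..0.0865 n86
x 0.057 z 0.0789..0.0869 n128
x 0.063 z 0.0418..0.0836 n451
x 0.069 z 0.0406..0.0803 n51
```

View pics/p7.png

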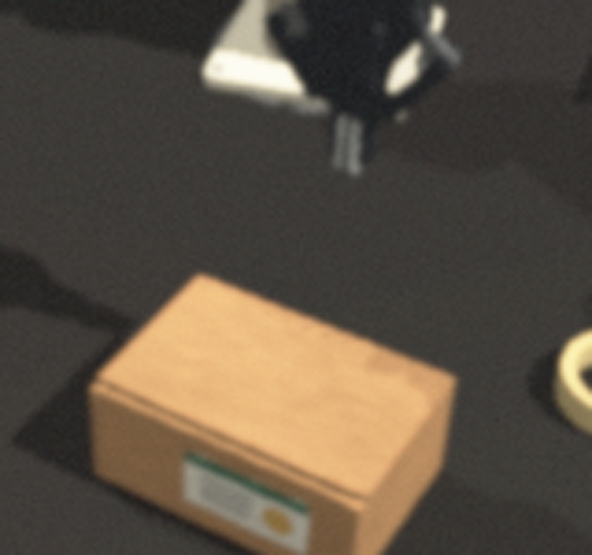

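The lid lies flat (level at about 85 mm across its whole depth). No tab shows outside the front wall, only a thin dark gap along (100,385) to (365,495). The carton has not shifted and the robot is clear.

```bash
python3 -c "
from workcell import bot
print(bot.job_done())"
```

```text
the job is handed in; nothing more can be done
None
```

The brass knob is in the carton and the carton is shut. I handed the job in at about 16 s of the 64 s allowed; no verdict was reported.

**What I did:**
- **Knob:** I gripped it by the head and set it down in the free half of the carton. I let go within a few millimetres of the pad. The wrist picture showed it standing there, apart from the fixed knobs.
- **Tab:** I folded the tuck tab from above to about 2.0 rad. The first press failed because the finger slipped in front of the tab's edge and pushed the lid back to about 1.77 rad. I backed out and pressed again nearer the crease.
- **Lid:** I swung it down from behind in an arc and pressed it flat. The largest force I read was about 3 N.

**Last checks:**
- **Lid and tab:** the lid measures level at about 85 mm over its whole depth, so its angle is about 0. Nothing of the tab shows outside the front wall. I inferred that it sits behind the wall from the fold angle and the picture taken on the way down; it cannot be seen with the lid shut.
- **Carton and robot:** the carton is upright and has not visibly moved, and the arm is clear of it.
- **Other things on the bench:** I did not measure them again after the moves. The arm passed near none of them but the china knob, and no contact showed.

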